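# Hold a toner refill at the half-way mark of its bayonet port

### The job

Top up the printer's toner tank: swing the steel hasp by its green tab up off its catch and right over so that the filling port is uncovered, then take the refill cartridge from the tray, set its nozzle fully down into the port with its two lugs in the two slots, and twist it clockwise (seen from above) to the white half-way line, where the spring-loaded shutter stands open; do not twist on through the lock click at the red mark. The shutter springs shut when let go, so finish with the gripper still holding the cartridge, seated and upright, at the half-way line; leave the clip tub, mug, sticky notes and eraser where they are.

Things in the scene. Friction and masses are not known exactly. Their poses are not given: they have to be found in the camera images.
- tank: Toner tank of a laser printer, a fixed grey box on the worktop: 112 (x) x 262 mm (y from -115 to +147), flat top 48 mm up. Origin under it on the worktop, z up; yaw up to 15 degrees either way. A round dark filling neck 74 mm across rises from its top at y = -55 mm; beyond y = 0 lie only a ribbed panel and, later, the opened hasp. Tank and tray may stand either way round (left or right).
- port (a point): Centre of the filling neck's rim, 74 mm above the worktop; axes as tank. Chamfered bore 37 mm wide with two slots, 12 mm wide, reaching 25 mm from the centre, at +x and -x. The ledge round the bore is 8 mm thick, hollow below. On the rim white blocks mark the slots, a thin white line lies 45 degrees clockwise from each (half-way), a red bar at 90 degrees (lock).
- hasp_hinge (a point): Middle of the hasp's hinge pin on the tank, 52 mm from the port centre towards the tank's +y, 78 mm above the worktop; the pin runs along the tank's x. The hinge stand is 30 mm wide.
- hasp_tab (a point): Centre of the hasp's green finger tab, 20 mm wide along the tank's x, 22 mm long, 12 mm high. With the hasp shut it lies level 80 mm above the worktop, 120 mm from the hinge towards the tank's -y, over the tank's end, free on both sides, 28 mm above the tank's top. Can be pinched from above across its 20 mm; it turns between the pads as it swings up.
- hasp (a joint): Angle of the hasp (rad): 0 shut, flat over the port, its slotted end over the steel staple and its 68 mm dust disc covering the neck; grows as the tab is swung up and over towards the tank's +y; past 1.7 it falls open by itself; stop at 3.05, where it lies over the tank, nowhere over 100 mm above the worktop. Light (50 g, slight friction); strap 16 mm wide, 3 mm thick.
- cartridge: Refill cartridge, 180 to 290 g, loose, upright on its nozzle in the tray (floor 3 mm thick). Origin: centre of the nozzle's underside, z up. Nozzle 34 mm wide, 20 mm long, tapered tip; lugs 7 mm wide at +x and -x reach 22.5 mm out, z = 3 to 9 mm. Light grey body 52 mm wide, z = 20 to 64 mm; seated, its shoulder (z = 20 mm) rests on the port's rim. A half turn makes no difference.
- cartridge_grip (a point): Centre of the green bar grip on top of the cartridge, on its axis, 85 mm above the nozzle's underside. The bar is 46 mm long along the cartridge's x (right above the lugs, so its ends point at the rim's marks), 14 mm thick along y, and spans z = 63 to 94 mm; pinch it from above across the 14 mm.
- shutter (a joint): Angle of the shutter ring in the neck (rad), 0 closed, grows clockwise from above; the lugs drive it with about 5 degrees of play, so it reads about 0.69 with the cartridge at 45 degrees. Left alone, a spring (0.06 to 0.2 N m) turns it back to 0. Spring plungers resist the lugs from about 57 degrees on (0.4 N m); by 75 degrees they click over and lock it.
- tray: Black stationery tray, fixed on the worktop, 295 (x) x 136 (y) mm, walls 17 mm high, floor 3 mm thick. Origin under its centre; its x runs along the worktop's width (about world y). Tank and tray may stand either way round, left or right.
- clip_tub: Round tub of paper clips with black lid, 55 mm wide, 37 mm high, loose, in the tray's other end (tray +x), at least 90 mm from the cartridge. Origin under its centre. To be left alone.
- mug: White dotted mug, loose, 82 mm wide, 91 mm high, at the far left of the work. Origin under it. To be left alone.
- sticky_pad: Pad of sticky notes, 76 x 76 x 14 mm, loose, at the far left. Origin under its centre. To be left alone.
- eraser: Eraser in a dark sleeve, 22 x 58 x 12 mm, loose, between tank and tray. Origin under its centre. To be left alone.
There are look-alikes about, which are no part of the job. There is more than one size of the cartridge; the one meant has the size given above.

How it is judged:
By the outcome, as a careful person would: the job done as asked, in the order asked, and still so for the second after the job is handed in, while the arm keeps its last pose, push and grip.
It also fails if it takes over 66 s, if anything falls off the work surface, if the arm or the gripper's body presses on something with over 40 N, if the wrist force passes 120 N, or if a joint passes its speed limit or range.

### The arm

A 7-joint arm with a two-finger parallel gripper is mounted at the origin on a cart in front of the work surface, level with it; the furniture and walls round the work are solid. World frame = base frame: x ahead of the robot, y to its left, z up, the work surface at z = 0. Lengths are in m, angles in rad, forces in N, time in s.
With the tool pointing down it reaches from about 0.425 to 0.875 m from the base axis. Payload 4.7 kg.
Tool frame: the origin (TCP) lies on the front face of the gripper's body, between the roots of the fingers; the fingertips stand 73 mm ahead of it and the grasp point (between the pads) lies 54 mm ahead of it (manip.tips_ahead is the z of the fingertips in the tool frame, in m); z points along the fingers, y is the line along which they close (so a half turn about z gives the same grasp; the last joint's range is limited). The gripper opens to 85 mm and grips with 20 to 120 N. Pads are 22 mm wide; open, the fingers measure 114 mm over their backs; the gripper's body (76 mm by 85 mm) begins 54 mm behind the grasp point. The pads swing forward as they close: fully open they stand 13 mm farther back than shut.
Start: joints at [1.346, 0.321, -0.07, 1.45, 0.023, 1.371, -0.057], TCP at [0.154, -0.632, 0.304] pointing down, gripper open.
Joint ranges: [-2.86, 2.86], [-0.3, 2.09], [-1.38, 1.24], [0.06, 2.45], [-1.56, 4.7], [0.09, 2.05], [-2.69, 2.69]. Speed limits (rad/s): [2.57, 2.57, 3.14, 3.14, 3.14, 3.14, 3.14].

### API

Orientations are given as a rotation vector (axis times angle).
In Python, from cell import sensors, optics, job, manip gives the robot as it stands. The module is installed in compiled form; this text tells all that it offers.
- The arm moves only by the tool apply_moves, never from a script. Its argument "increments" is a list of rows, each an object of numbers: "claw": the opening, from 0 (shut) to 1 (fully open); "x", "y", "z": the shift along the tool's x, y, z in m; "twist": the turn about the tool's z in degrees. In form: [{"claw": .., "x": .., "y": .., "z": .., "twist": ..}, ...]. A call has 1 to 5 rows; each row shifts and turns the commanded pose from where the row before left it, along the tool's axes as they then stand; what a row does not reach is not made up. A row lasts 1/10 s, in which the tool goes at most 50 mm and 8.59 degrees, less where a joint would pass 70% of its speed; a pose out of reach is approached as far as the arm can. A call is refused whole if a number of a shift passes 0.05 or a number of a turn 8.59, either way. A call with a gripper value outside its range is refused whole. The fingers move at their own pace and stop on an object; "squeeze" is the grip in N (left out, the last holds). Time passes only in rows, so rows that do not move let the fingers close. It gives the time, the measured TCP pose, the force, the opening and the grip force at its end, in the units of the state.
- sensors.read_state(): the state, without advancing time (a new reading comes with each control period).
- optics.camera(name): name is "scene" or "side" or "wrist"; returns a dict with "img" (400x640x3 uint8, red, green, blue), "depth" (400x640 float32, m along the optical axis (not along the pixel's ray), 0 where there is no reading), "camera_matrix" (3x3 intrinsics, pixels), "extrinsics" (4x4, takes a point from camera to world coordinates); the wrist camera has in their place "tool_from_camera" (4x4, takes a point from camera to tool coordinates, whose origin is the TCP and whose axes are the flange's). Camera axes: x right, y down, z forward; pixel columns grow to the right and rows downward; lengths in m; the calibration is good to about 2 mm. A picture is of the moment at which its call begins: read the wrist's pose just before it.
- job.sign_off(): hands the job in; it is judged then, once.
The state is a dict: "time": time; "q": joint angles; "qvel": joint speeds; "tau": joint torques, N m; "eef_pos": TCP position; "ee_rot": TCP orientation; "force": force on the tool from outside, world axes, zero at the start; "moment": the same for the moment, N m; "opening": opening from 0.0 (shut) to 1.0 (fully open); "finger_force": force on a finger pad.
Only numpy, scipy, OpenCV 4.12 (cv2) and the standard library are available. Lean on these libraries where they do the work, as an engineer would, in place of code of your own. Each camera call takes 0.05 s, during which the arm holds its last target. There are 200 camera calls.

## Working session

There is one attempt and no reset: what is moved stays moved. The work goes in short steps, Python scripts to look and compute and a tool call to move; the robot and the scene stay as the last step left them, time stands still between calls to the robot, and variables do not carry over. Pictures are saved under pics/ and viewed, at most 10 in all, crops included, and the job is handed in when it is done.

Besides the shell and the picture viewer there is one more tool, called by a JSON object that holds its "api" and its "payload". apply_moves: Moves the arm, as the interface text tells. Its arguments: {"type":"object","properties":{"increments":{"type":"array"},"squeeze":{"type":"number"}},"required":["increments"]}

```bash
mkdir -p pics; cat > h.py <<'E'
import numpy as np,cv2
from scipy.spatial.transform import Rotation as R
from cell import sensors,optics,job,manip
def T(s):
    M=np.eye(4);M[:3,:3]=R.from_rotvec(s["ee_rot"]).as_matrix();M[:3,3]=s["eef_pos"];return M
def look(n):
    s=sensors.read_state();c=optics.camera(n)
    E=c["extrinsics"] if n!="wrist" else T(s)@c["tool_from_camera"]
    return c["img"],c["depth"],c["camera_matrix"],np.array(E)
def save(n,img): cv2.imwrite("pics/"+n,img[:,:,::-1])
def world(D,K,E):
    v,u=np.mgrid[:D.shape[0],:D.shape[1]]
    P=np.stack([(u-K[0,2])/K[0,0]*D,(v-K[1,2])/K[1,1]*D,D],-1)
    return P@E[:3,:3].T+E[:3,3]
def ray(u,v,z,K,E):
    d=E[:3,:3]@np.linalg.inv(K)@[u,v,1.];return E[:3,3]+d*(z-E[2,3])/d[2]
E
python3 - <<'E'
from h import *
s=sensors.read_state();print(s)
for n in ["scene","side"]:
    i,d,K,E=look(n);save(n+"0.png",i);np.savez(n+"0.npz",i=i,d=d,K=K,E=E);print(n,K[0,0],E[:3,3].round(3))
    P=world(d,K,E);h=cv2.cvtColor(i,cv2.COLOR_RGB2HSV)
    m=cv2.inRange(h,(40,80,50),(85,255,255))
    k,l,st,c=cv2.connectedComponentsWithStats(m)
    for j in range(1,k):
        if st[j,4]>30: print(st[j],c[j].round(1),np.median(P[(l==j)&(d>0)],0).round(3))
print(manip.tips_ahead)
E
```

```text
{'time': 0.0, 'q': array([ 1.34606714,  0.32181981, -0.07007975,  1.45170133,  0.02260224,
        1.37078497, -0.05689807]), 'qvel': array([ 0.00018109, -0.00220297,  0.00113833,  0.00020094, -0.00059194,
        0.00122454, -0.0011741 ]), 'tau': array([ 4.99086782e-04, -4.93579531e+01, -3.82208973e-01, -3.14334834e+01,
        1.28397546e-02,  1.15700465e-02, -1.08781285e-05]), 'eef_pos': array([ 0.15362682, -0.6311664 ,  0.30281218]), 'ee_rot': array([-3.11733023e+00, -3.74079845e-01,  5.20386591e-04]), 'force': array([-0.5998952 ,  0.04786605, -0.51429963]), 'moment': array([ 0.02512147, -0.00095352,  0.05844926]), 'finger_force': 0.0, 'opening': 1.0008421419180464}
scene 466.80162630938463 [-0.036  1.152  1.475]
[231 130  54  63 140] [256.2 161.8] [ 0.873 -0.011  0.016]
[345 150  13   8  77] [351.5 153.9] [ 0.5   -0.18   0.085]
[301 207   7   6  32] [304.  209.5] [0.532 0.174 0.084]
[334 208   9   5  38] [338.1 209.9] [0.423 0.102 0.061]
side 382.7936922821551 [-0.026  1.139  0.538]
[367 173   8   6  37] [369.9 175.7] [ 0.475 -0.353  0.058]
[213 176  67  33  78] [243.8 192.9] [0.869 0.007 0.017]
[345 177  12   8  96] [350.5 180.5] [ 0.491 -0.174  0.084]
[333 212  11   8  74] [338.3 215.2] [0.416 0.105 0.058]
0.0726
```

View pics/scene0.png

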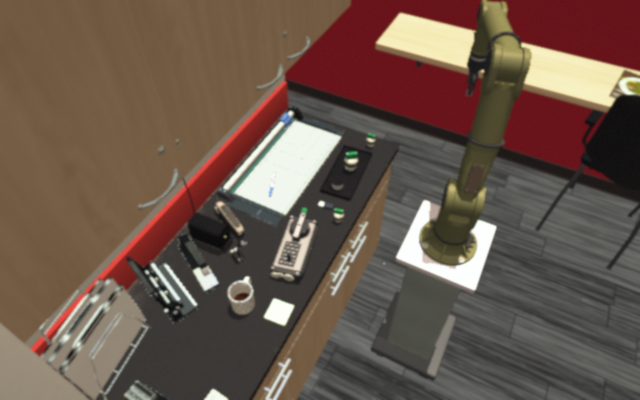

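View pics/side0.png

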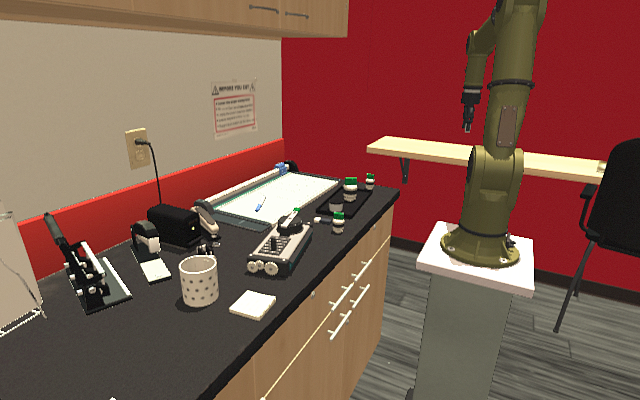

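The wanted cartridge (green bar) is at scene (351,154), in the tray at about (0.50, -0.18). The hasp tab is at scene (304,209), about (0.53, 0.17), with the tank behind it towards +y. The small green-capped cartridges are look-alikes. I'll move the wrist camera over the tray first.

{"api": "apply_moves", "payload": {"increments": [{"claw": 1,"x": 0.038,"y": -0.028,"twist": -6},{"claw": 1,"x": 0.038,"y": -0.028},{"claw": 1,"x": 0.038,"y": -0.028},{"claw": 1,"x": 0.038,"y": -0.028},{"claw": 1,"x": 0.038,"y": -0.028}]}}

```text
schema error: expected keys claw, x, y, z, twist
```

{"api": "apply_moves", "payload": {"increments": [{"claw": 1,"x": 0.038,"y": -0.028},{"claw": 1,"x": 0.038,"y": -0.028},{"claw": 1,"x": 0.038,"y": -0.028},{"claw": 1,"x": 0.038,"y": -0.028},{"claw": 1,"x": 0.03,"y": -0.028}]}}

```text
schema error: expected keys claw, x, y, z, twist
```

```bash
python3 - <<'E'
from h import *
s=sensors.read_state();print(s["time"],s["eef_pos"],T(s)[:3,:3].round(3),s["q"].round(2))
i,d,K,E=look("wrist");save("w1.png",i);np.savez("w1.npz",i=i,d=d,K=K,E=E);print(optics.camera("wrist")["tool_from_camera"])
E
```

```text
0.1 [ 0.1536194  -0.6312181   0.30292805] [[ 0.972  0.237 -0.   ]
 [ 0.237 -0.972  0.002]
 [-0.    -0.002 -1.   ]] [ 1.35  0.32 -0.07  1.45  0.02  1.37 -0.06]
[[ 4.14090445e-04 -9.62520693e-01 -2.71207935e-01  6.82270056e-02]
 [ 9.99999258e-01  8.79117011e-05  1.21483653e-03  2.05504209e-05]
 [-1.14546294e-03 -2.71208237e-01  9.62520015e-01 -7.13754473e-02]
 [ 0.00000000e+00  0.00000000e+00  0.00000000e+00  1.00000000e+00]]
```

View pics/w1.png

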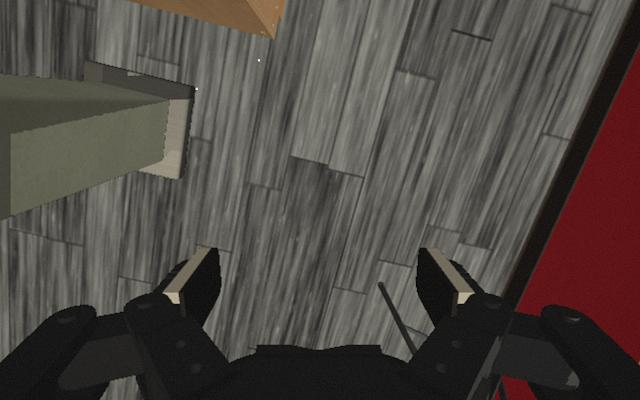

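That picture shows only floor, because the move was refused for missing keys. I'll repeat it with all five.

{"api": "apply_moves", "payload": {"increments": [{"claw": 1,"x": 0.038,"y": -0.028,"z": 0,"twist": 0},{"claw": 1,"x": 0.038,"y": -0.028,"z": 0,"twist": 0},{"claw": 1,"x": 0.038,"y": -0.028,"z": 0,"twist": 0},{"claw": 1,"x": 0.038,"y": -0.028,"z": 0,"twist": 0},{"claw": 1,"x": 0.038,"y": -0.028,"z": 0,"twist": 0}]}}

```text
time: 0.7
eef_pos: [0.3061, -0.4489, 0.3039]
ee_rot: [3.119, 0.374, -0.0]
force: [0.7, 0.2, -0.6]
opening: 1.002
finger_force: 0.0
```

{"api": "apply_moves", "payload": {"increments": [{"claw": 1,"x": 0.038,"y": -0.028,"z": 0,"twist": 0},{"claw": 1,"x": 0.038,"y": -0.028,"z": 0,"twist": 0},{"claw": 1,"x": 0.038,"y": -0.028,"z": 0,"twist": 0},{"claw": 1,"x": 0.038,"y": -0.028,"z": 0,"twist": 0},{"claw": 1,"x": 0.038,"y": -0.028,"z": 0,"twist": 0}]}}

```text
time: 1.2
eef_pos: [0.4575, -0.268, 0.304]
ee_rot: [3.119, 0.374, 0.0]
force: [0.4, -0.7, -0.0]
opening: 1.001
finger_force: 0.0
```

```bash
python3 - <<'E'
from h import *
s=sensors.read_state();print(s["time"],s["eef_pos"],T(s)[:3,:3].round(3),s["q"].round(2))
i,d,K,E=look("wrist");save("w1.png",i);np.savez("w1.npz",i=i,d=d,K=K,E=E)
P=world(d,K,E);h=cv2.cvtColor(i,cv2.COLOR_RGB2HSV)
m=cv2.inRange(h,(40,80,50),(85,255,255))
k,l,st,c=cv2.connectedComponentsWithStats(m)
for j in range(1,k):
    if st[j,4]>30: print(st[j],c[j].round(1),np.median(P[(l==j)&(d>0)],0).round(3))
E
```

```text
1.2 [ 0.45751662 -0.26798948  0.30400735] [[ 0.972  0.236  0.   ]
 [ 0.236 -0.972 -0.001]
 [-0.     0.001 -1.   ]] [ 0.88  0.09 -0.42  1.74  0.04  1.33 -0.88]
[ 203   84   44   61 1180] [225.4 112.7] [ 0.498 -0.18   0.098]
[401 159  15  37 235] [407.2 175.3] [ 0.478 -0.354  0.059]
[412 177   5  19  55] [413.9 187.3] [ 0.469 -0.36   0.068]
```

View pics/w1.png

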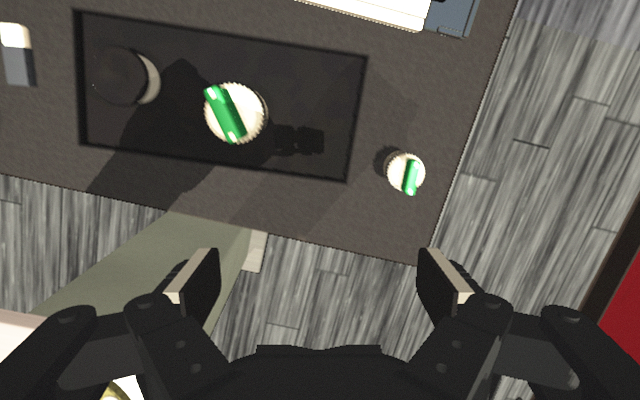

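In the wrist view the cartridge's bar is at (225,113), the clip tub at (125,75) and a small look-alike at (407,175). Next the wrist goes over the tank, turning the tool about 76° counter-clockwise.

{"api": "apply_moves", "payload": {"increments": [{"claw": 1,"x": 0.018,"y": -0.041,"z": 0,"twist": -8.5},{"claw": 1,"x": 0.024,"y": -0.038,"z": 0,"twist": -8.5},{"claw": 1,"x": 0.03,"y": -0.034,"z": 0,"twist": -8.5},{"claw": 1,"x": 0.034,"y": -0.03,"z": 0,"twist": -8.5},{"claw": 1,"x": 0.038,"y": -0.024,"z": 0,"twist": -8.5}]}}

```text
time: 1.75
eef_pos: [0.4959, -0.0461, 0.3039]
ee_rot: [2.767, 1.487, -0.0]
force: [0.5, -0.9, -0.2]
opening: 0.995
finger_force: 0.0
```

{"api": "apply_moves", "payload": {"increments": [{"claw": 1,"x": 0.041,"y": -0.018,"z": 0,"twist": -8.5},{"claw": 1,"x": 0.043,"y": -0.012,"z": 0,"twist": -8.5},{"claw": 1,"x": 0.045,"y": -0.005,"z": 0,"twist": -8.5},{"claw": 1,"x": 0.0,"y": 0.0,"z": 0,"twist": -8.5},{"claw": 1,"x": 0,"y": 0,"z": 0,"twist": 0}]}}

```text
time: 2.25
eef_pos: [0.5195, 0.0862, 0.3037]
ee_rot: [-2.213, -2.229, 0.0]
force: [-0.6, -1.3, 0.3]
opening: 0.999
finger_force: 0.0
```

```bash
cat >> h.py <<'E'
def greens(i,d,K,E,zs,mn=60):
    P=world(d,K,E);h=cv2.cvtColor(i,cv2.COLOR_RGB2HSV)
    m=cv2.inRange(h,(40,80,50),(85,255,255))
    k,l,st,c=cv2.connectedComponentsWithStats(m)
    for j in range(1,k):
        if st[j,4]<mn: continue
        q=P[(l==j)&(d>0)]; zt=np.percentile(q[:,2],90)
        for z in zs:
            # top-face pixels only
            t=q[abs(q[:,2]-z)<.006]
            if len(t)<20: continue
            vv,uu=np.nonzero((l==j)&(abs(P[:,:,2]-z)<.006)&(d>0))
            W=np.array([ray(u,v,z,K,E)[:2] for u,v in zip(uu,vv)],np.float32)
            r=cv2.minAreaRect(W*1000);b=cv2.boxPoints(r)
            e=[b[1]-b[0],b[2]-b[1]];e=max(e,key=np.linalg.norm)
            print(st[j],"z90",zt.round(3),"z",z,"rect c",np.round(r[0],1),"size",np.round(r[1],1),"long axis deg",round(np.degrees(np.arctan2(e[1],e[0]))%180,1))
E
python3 - <<'E'
from h import *
s=sensors.read_state();print(s["time"],s["eef_pos"],T(s)[:3,:3].round(3),s["q"].round(2))
f=np.load("w1.npz");greens(f["i"],f["d"],f["K"],f["E"],[.097])
i,d,K,E=look("wrist");save("w2.png",i);np.savez("w2.npz",i=i,d=d,K=K,E=E);print()
greens(i,d,K,E,[.086,.06])
E
```

```text
2.25 [0.51949285 0.08621156 0.30372117] [[-0.007  1.    -0.   ]
 [ 1.     0.007  0.   ]
 [ 0.    -0.    -1.   ]] [ 0.53  0.11 -0.79  1.73  0.08  1.33 -0.27]
[ 203   84   44   61 1180] z90 0.099 z 0.097 rect c [ 494.9 -181.2] size [45.  15.4] long axis deg 36.1

[318  58  27  31 642] z90 0.089 z 0.086 rect c [529.1 177.2] size [19.5 21.2] long axis deg 103.6
[194 151  36  18 344] z90 0.069 z 0.06 rect c [417. 102.] size [29.7 10.2] long axis deg 18.4
```

View pics/w2.png

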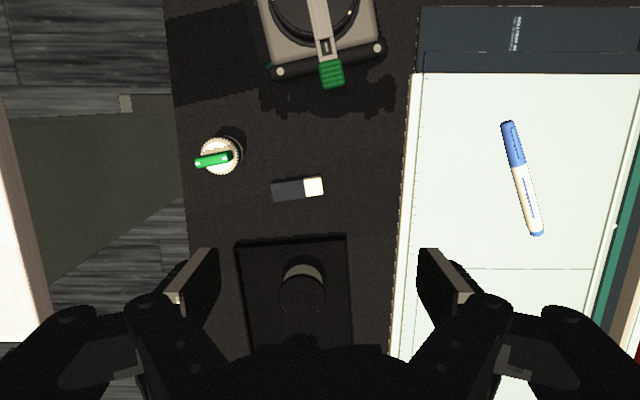

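The tab is at (331,74) and the hasp runs up and slightly left, so the tank is yawed about +10°. I'll go further +y to see the whole tank and get its yaw.

{"api": "apply_moves", "payload": {"increments": [{"claw": 1,"x": 0.045,"y": 0.0,"z": 0,"twist": -5},{"claw": 1,"x": 0.045,"y": 0.005,"z": 0,"twist": -5},{"claw": 1,"x": 0.03,"y": 0.01,"z": 0,"twist": 0},{"claw": 1,"x": 0,"y": 0,"z": 0,"twist": 0}]}}

```text
time: 2.7
eef_pos: [0.5243, 0.2101, 0.3039]
ee_rot: [-2.012, -2.41, -0.003]
force: [-0.5, 0.3, 0.2]
opening: 0.999
finger_force: 0.0
```

```bash
python3 - <<'E'
from h import *
s=sensors.read_state();print(s["time"],s["eef_pos"],T(s)[:3,:3].round(3),s["q"].round(2))
i,d,K,E=look("wrist");save("w3.png",i);np.savez("w3.npz",i=i,d=d,K=K,E=E)
greens(i,d,K,E,[.086])
P=world(d,K,E)
# tank top surface
m=((abs(P[:,:,2]-.048)<.006)&(d>0)&(P[:,:,1]>.12)).astype(np.uint8)
m=cv2.morphologyEx(m,cv2.MORPH_OPEN,np.ones((3,3)))
k,l,st,c=cv2.connectedComponentsWithStats(m)
for j in range(1,k):
    if st[j,4]>1500:
        q=(P[l==j][:,:2]*1000).astype(np.float32);print(st[j],q.min(0),q.max(0),cv2.minAreaRect(q))
# all raised
m=((P[:,:,2]>.035)&(P[:,:,2]<.11)&(d>0)&(P[:,:,1]>.15)&(P[:,:,0]>.44)&(P[:,:,0]<.62))
q=(P[m][:,:2]*1000).astype(np.float32);print(len(q),cv2.minAreaRect(q),q.min(0),q.max(0))
E
```

```text
2.7 [0.52431287 0.21008094 0.30388901] [[-0.178  0.984 -0.   ]
 [ 0.984  0.178  0.003]
 [ 0.003  0.    -1.   ]] [ 0.34  0.23 -0.88  1.64  0.18  1.35 -0.39]
[306 205  23  23 488] z90 0.089 z 0.086 rect c [529.2 177.7] size [19.5 21.6] long axis deg 100.7
[  249     0   123   199 15075] [435.2382  174.51007] [580.75635 371.57175] ((507.49139404296875, 274.92236328125), (111.1959228515625, 185.5250244140625), 12.855971336364746)
22961 ((505.3753662109375, 264.57708740234375), (119.18949890136719, 203.30950927734375), 13.135106086730957) [440.00745 165.52174] [580.75635 372.53494]
```

View pics/w3.png

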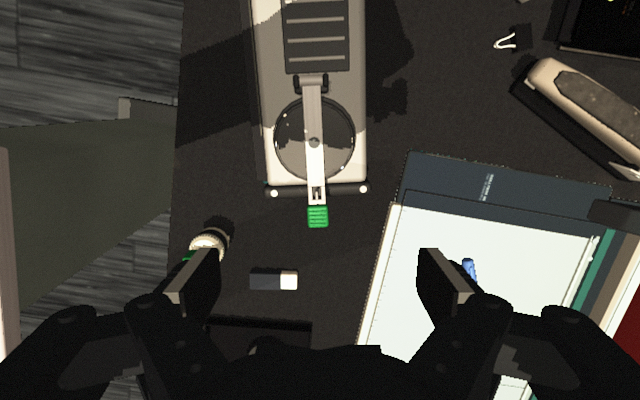

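The hasp strap lies over the neck disc at (314,140), the tab is at (317,216), and a dark bar runs across the tank's end from (273,192) to (364,188). The yaw is about 12.9°. Before descending I'll check heights near the fingers.

```bash
python3 - <<'E'
from h import *
f=np.load("w3.npz");P=world(f["d"],f["K"],f["E"]);
a=np.radians(12.9);ux=np.array([np.cos(a),np.sin(a)]);uy=np.array([-ux[1],ux[0]])
t=np.array([.5291,.1775]);r=P[:,:,:2]-t;X=r@ux*1000;Y=r@uy*1000
print("cols X -60..60 step 10")
for y in range(-30,150,10):
    print(y,[ (lambda z: int(z.max()*1000) if len(z) else -1)(P[:,:,2][(abs(X-x)<5)&(abs(Y-y)<5)&(f["d"]>0)]) for x in range(-60,61,10)])
for u,v in [(273,192),(364,188)]: print(P[v,u].round(3),X[v,u].round(0),Y[v,u].round(0))
# tank yaw from long side edges
m=(abs(P[:,:,2]-.048)<.006)&(f["d"]>0)&(Y>10)&(Y<140)
ys=np.arange(15,135,5);R_=[X[m&(abs(Y-y)<2.5)].max() for y in ys];L=[X[m&(abs(Y-y)<2.5)].min() for y in ys]
print(np.round(R_),np.round(L))
E
```

```text
cols X -60..60 step 10
-30 [2, 3, 3, 2, 3, 2, -1, 2, 3, 3, 3, 3, 4]
-20 [4, 3, 3, 3, 3, 3, -1, 2, 3, 3, 3, 2, 3]
-10 [3, 3, 3, 3, 3, 88, 89, 89, 3, 3, 3, 3, 3]
0 [3, 4, 2, 3, 2, 89, 89, 89, -1, 2, 2, 0, 3]
10 [3, 52, 51, 50, 51, 88, 89, 89, 51, 50, 51, 51, 45]
20 [302, 303, 272, 51, 50, 83, 88, 83, 50, 51, 275, 305, 306]
30 [306, 304, 312, 312, 49, 83, 83, 83, 74, 48, 314, 309, 316]
40 [320, 303, 315, 315, 314, 322, 323, 323, 320, 324, 321, 309, 324]
50 [324, 323, 314, 326, 330, 331, 323, 331, 331, 329, 322, 309, 3]
60 [42, 48, 75, 80, 81, 83, 84, 83, 80, 80, 76, 48, 3]
70 [42, 48, 76, 80, 81, 83, 84, 83, 80, 81, 76, 48, 3]
80 [42, 48, 75, 80, 81, 83, 83, 83, 80, 81, 74, 49, 3]
90 [42, 48, 50, 80, 80, 83, 83, 83, 81, 80, 50, 48, 3]
100 [42, 48, 49, 51, 79, 83, 83, 83, 80, 51, 49, 48, 3]
110 [42, 49, 49, 49, 49, 84, 83, 83, 49, 49, 49, 48, 3]
120 [42, 48, 48, 49, 83, 86, 85, 86, 49, 49, 49, 48, 3]
130 [42, 48, 49, 49, 51, 82, 50, 51, 50, 50, 49, 48, 3]
140 [42, 48, 49, 49, 52, 53, 52, 53, 52, 52, 50, 48, 3]
[0.482 0.183 0.051] -45.0 16.0
[0.572 0.204 0.051] 48.0 16.0
[ 56.  55. 327. 321. 313. 305. 299. 292. 285. 277. 270. 265. 258. 252.
 246. 240. 234. 232. 228. 229. 249. 246. 238. 233.] [-55. -54. -55. -55. -54. -55. -54. -56. -57. -54. -57. -54. -57. -56.
 -54. -56. -56. -55. -55. -57. -55. -55. -55. -56.]
```

{"api": "apply_moves", "payload": {"increments": [{"claw": 0.45,"x": -0.033,"y": -0.001,"z": 0.02,"twist": -3},{"claw": 0.45,"x": 0,"y": 0,"z": 0.04,"twist": 0},{"claw": 0.45,"x": 0,"y": 0,"z": 0.04,"twist": 0},{"claw": 0.45,"x": 0,"y": 0,"z": 0.03,"twist": 0},{"claw": 0.45,"x": 0,"y": 0,"z": 0.0,"twist": 0}]}}

```text
time: 3.25
eef_pos: [0.5278, 0.1693, 0.1695]
ee_rot: [-1.957, -2.452, 0.013]
force: [-0.2, -0.3, 0.6]
opening: 0.448
finger_force: 0.0
```

```bash
python3 - <<'E'
from h import *
s=sensors.read_state();M=T(s);print(s["time"],s["eef_pos"],M[:3,:3].round(3),s["opening"],s["force"])
i,d,K,E=look("wrist");save("w4.png",i)
greens(i,d,K,E,[.086])
print("tab in tool", (np.linalg.inv(M)@[.5291,.1775,.08,1]).round(4))
E
```

```text
3.25 [0.52777401 0.16928992 0.16945849] [[-0.222  0.975 -0.008]
 [ 0.975  0.222 -0.004]
 [-0.002 -0.009 -1.   ]] 0.44763464658478197 [-0.16998628 -0.34490976  0.61435289]
[ 308  204   40   44 1582] z90 0.089 z 0.086 rect c [529.1 178.5] size [19.6 21.9] long axis deg 103.1
tab in tool [0.0079 0.0039 0.0894 1.    ]
```

View pics/w4.png

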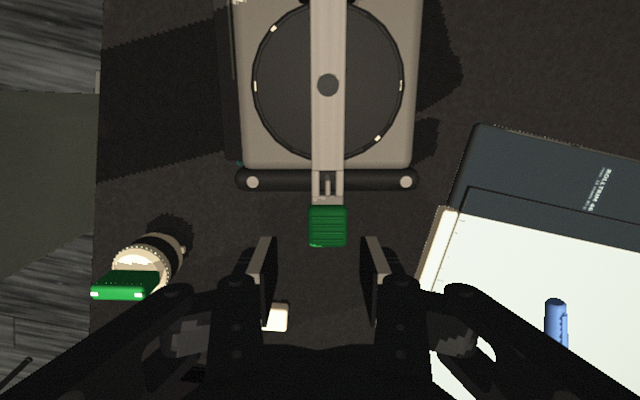

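The tab is at (328,226), with the look-alike cap at (125,290), clear of the fingers. I'll let the arm settle and read the pose again.

{"api": "apply_moves", "payload": {"increments": [{"claw": 0.45,"x": 0.0,"y": 0,"z": 0,"twist": 0},{"claw": 0.45,"x": 0.0,"y": 0,"z": 0,"twist": 0}]}}

```text
time: 3.5
eef_pos: [0.5312, 0.1736, 0.176]
ee_rot: [1.952, 2.458, 0.004]
force: [0.2, 0.8, -1.1]
opening: 0.449
finger_force: 0.0
```

```bash
python3 - <<'E'
from h import *
s=sensors.read_state();M=T(s);print(s["time"],s["eef_pos"],M[:3,:3].round(4),s["qvel"].round(4))
print("tab in tool", (np.linalg.inv(M)@[.529,.1780,.08,1]).round(4))
E
```

```text
3.5 [0.53120961 0.17355399 0.17603625] [[-2.265e-01  9.740e-01  3.600e-03]
 [ 9.740e-01  2.265e-01  1.000e-04]
 [-7.000e-04  3.500e-03 -1.000e+00]] [-0.005  -0.0018 -0.0047  0.0039  0.0016 -0.0001  0.0009]
tab in tool [ 0.0049 -0.0015  0.096   1.    ]
```

{"api": "apply_moves", "payload": {"increments": [{"claw": 0.45,"x": 0.005,"y": -0.0015,"z": 0.015,"twist": 0},{"claw": 0.45,"x": 0,"y": 0,"z": 0.02,"twist": 0},{"claw": 0.45,"x": 0,"y": 0,"z": 0,"twist": 0},{"claw": 0.1,"x": 0,"y": 0,"z": 0,"twist": 0},{"claw": 0.1,"x": 0,"y": 0,"z": 0,"twist": 0}], "squeeze": 20}}

```text
time: 4.0
eef_pos: [0.5288, 0.179, 0.1402]
ee_rot: [1.95, 2.46, 0.006]
force: [4.4, 0.7, -1.3]
opening: 0.227
finger_force: 25.7
```

{"api": "apply_moves", "payload": {"increments": [{"claw": 0.1,"x": 0,"y": 0,"z": 0,"twist": 0},{"claw": 0.1,"x": 0,"y": 0,"z": 0,"twist": 0},{"claw": 0.1,"x": 0,"y": 0,"z": 0,"twist": 0}], "squeeze": 20}}

```text
time: 4.3
eef_pos: [0.5288, 0.179, 0.14]
ee_rot: [1.951, 2.46, 0.006]
force: [5.9, 2.5, -1.4]
opening: 0.228
finger_force: 25.7
```

{"api": "apply_moves", "payload": {"increments": [{"claw": 0.1,"x": 0.002,"y": 0,"z": -0.021,"twist": 0},{"claw": 0.1,"x": 0.005,"y": 0,"z": -0.02,"twist": 0},{"claw": 0.1,"x": 0.009,"y": 0,"z": -0.019,"twist": 0},{"claw": 0.1,"x": 0.012,"y": 0,"z": -0.017,"twist": 0}]}}

```text
time: 4.7
eef_pos: [0.5222, 0.2068, 0.2175]
ee_rot: [1.951, 2.46, 0.008]
force: [7.1, 6.8, -5.7]
opening: 0.226
finger_force: 24.2
```

Forces are small, so I'll continue the arc.

{"api": "apply_moves", "payload": {"increments": [{"claw": 0.1,"x": 0.015,"y": 0,"z": -0.015,"twist": 0},{"claw": 0.1,"x": 0.017,"y": 0,"z": -0.012,"twist": 0},{"claw": 0.1,"x": 0.019,"y": 0,"z": -0.009,"twist": 0},{"claw": 0.1,"x": 0.02,"y": 0,"z": -0.005,"twist": 0}]}}

```text
time: 5.1
eef_pos: [0.5066, 0.2743, 0.2584]
ee_rot: [1.951, 2.457, 0.004]
force: [6.6, -0.5, -2.4]
opening: 0.225
finger_force: 23.5
```

{"api": "apply_moves", "payload": {"increments": [{"claw": 0.1,"x": 0.021,"y": 0,"z": -0.002,"twist": 0},{"claw": 0.1,"x": 0.021,"y": 0,"z": 0.002,"twist": 0},{"claw": 0.1,"x": 0.02,"y": 0,"z": 0.005,"twist": 0},{"claw": 0.1,"x": 0.019,"y": 0,"z": 0.009,"twist": 0},{"claw": 0.1,"x": 0.0,"y": 0,"z": 0.0,"twist": 0}]}}

```text
time: 5.6
eef_pos: [0.4874, 0.3563, 0.2441]
ee_rot: [1.947, 2.463, 0.01]
force: [6.9, 2.3, 3.8]
opening: 0.234
finger_force: 25.1
```

```bash
python3 - <<'E'
from h import *
s=sensors.read_state();print(s["eef_pos"],s["opening"],s["finger_force"],s["force"])
for n in["scene","side","wrist"]:
    i,d,K,E=look(n)
    if n=="wrist":save("w5.png",i)
    P=world(d,K,E);h=cv2.cvtColor(i,cv2.COLOR_RGB2HSV);m=(cv2.inRange(h,(40,80,50),(85,255,255))>0)&(d>0)&(P[:,:,1]>.15)
    print(n,m.sum(),np.median(P[m],0) if m.any() else 0)
E
```

```text
[0.48743148 0.35631712 0.24409208] 0.23382485681548543 25.137687921524048 [6.91058458 2.32317931 3.78724168]
scene 29 [0.49717754 0.34942661 0.18724646]
side 86 [0.47654432 0.35078311 0.19080079]
wrist 1516 [0.4885721  0.35243752 0.1957801 ]
```

{"api": "apply_moves", "payload": {"increments": [{"claw": 0.1,"x": 0.017,"y": 0,"z": 0.012,"twist": 0},{"claw": 0.1,"x": 0.015,"y": 0,"z": 0.015,"twist": 0},{"claw": 0.1,"x": 0.012,"y": 0,"z": 0.017,"twist": 0},{"claw": 0.1,"x": 0.0,"y": 0,"z": 0.0,"twist": 0},{"claw": 0.6,"x": 0.0,"y": 0,"z": 0.0,"twist": 0}]}}

```text
time: 6.25
eef_pos: [0.476, 0.3972, 0.1995]
ee_rot: [-1.951, -2.462, -0.001]
force: [0.4, 0.2, 0.4]
opening: 0.383
finger_force: 0.0
```

{"api": "apply_moves", "payload": {"increments": [{"claw": 0.6,"x": 0,"y": 0,"z": 0,"twist": 0},{"claw": 0.6,"x": 0,"y": 0,"z": 0,"twist": 0},{"claw": 0.6,"x": 0,"y": 0,"z": -0.04,"twist": 0},{"claw": 0.6,"x": -0.02,"y": 0,"z": -0.04,"twist": 0},{"claw": 0.6,"x": -0.045,"y": 0,"z": -0.01,"twist": 0}]}}

```text
time: 6.75
eef_pos: [0.4894, 0.3377, 0.2935]
ee_rot: [-1.942, -2.469, -0.011]
force: [1.0, 0.3, 1.2]
opening: 0.602
finger_force: 0.0
```

{"api": "apply_moves", "payload": {"increments": [{"claw": 1,"x": -0.045,"y": 0,"z": 0,"twist": 0},{"claw": 1,"x": -0.045,"y": 0,"z": 0,"twist": 0},{"claw": 1,"x": -0.04,"y": 0,"z": 0,"twist": 0},{"claw": 1,"x": 0,"y": 0,"z": 0,"twist": 0}]}}

```text
time: 7.15
eef_pos: [0.5229, 0.1984, 0.2882]
ee_rot: [1.964, 2.448, -0.007]
force: [-0.3, 0.7, 0.5]
opening: 1.002
finger_force: 0.0
```

```bash
python3 - <<'E'
from h import *
s=sensors.read_state();print(s["time"],s["eef_pos"],s["q"].round(2),s["force"],T(s)[:3,:3].round(3))
i,d,K,E=look("wrist");save("w6.png",i);np.savez("w6.npz",i=i,d=d,K=K,E=E)
greens(i,d,K,E,[.06,.07,.08,.09])
E
```

```text
7.15 [0.52285285 0.19836613 0.28820237] [ 0.36  0.23 -0.88  1.68  0.19  1.32 -0.34] [-0.33551576  0.66093278  0.45505982] [[-0.217  0.976 -0.   ]
 [ 0.976  0.217 -0.005]
 [-0.005 -0.002 -1.   ]]
[175 244  33  13 226] z90 0.069 z 0.06 rect c [414.9 103.5] size [31.   3.2] long axis deg 12.6
[175 244  33  13 226] z90 0.069 z 0.07 rect c [418.7 103.2] size [30.7 10.5] long axis deg 12.6
```

View pics/w6.png

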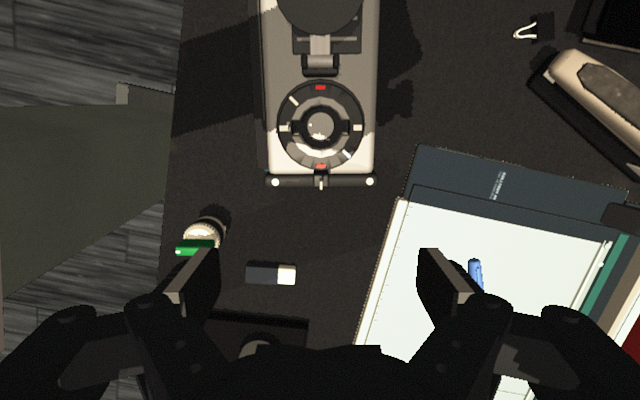

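The hasp is open and lies beyond the hinge. The port is at about (320,127), with white slot blocks at (274,128) and (367,128), red marks at (320,87) and (320,167), and half-way lines at (293,102) and (347,154). Next I'll compute the port pose and plan the cartridge grasp.

```bash
python3 - <<'E'
from h import *
f=np.load("w6.npz");i,K,E=f["i"],f["K"],f["E"]
h=cv2.cvtColor(i,cv2.COLOR_RGB2HSV)
m=cv2.inRange(h,(0,120,80),(8,255,255))|cv2.inRange(h,(172,120,80),(180,255,255))
m[:, :260]=0;m[:,380:]=0;m[200:]=0
k,l,st,c=cv2.connectedComponentsWithStats(m)
r=[ray(*c[j],.075,K,E)[:2] for j in range(1,k) if st[j,4]>8];print(st[1:],np.round(r,4))
g=cv2.cvtColor(i,cv2.COLOR_RGB2GRAY);w=cv2.inRange(h,(0,0,170),(180,60,255));w[:,:262]=0;w[:,375:]=0;w[:70]=0;w[168:]=0
k,l,st,c=cv2.connectedComponentsWithStats(w)
for j in range(1,k):
    if st[j,4]>5:print(st[j],c[j].round(1),ray(*c[j],.075,K,E)[:2].round(4))
p=np.array([.529,.178])+.068*np.array([-np.sin(np.radians(13.1)),np.cos(np.radians(13.1))]);print(p)
E
```

```text
[[315  85  11   5  55]
 [316 164  10   4  40]] [[0.5064 0.2758]
 [0.5211 0.2123]]
[289  97   9   8  27] [293.1 100.5] [0.487  0.2606]
[308 123   4   4  13] [309.8 124.4] [0.5045 0.2447]
[280 125   9   6  43] [283.7 127.9] [0.4836 0.237 ]
[354 125   8   5  38] [357.3 127. ] [0.5442 0.2513]
[268 128  39  40 664] [278.8 153.2] [0.4835 0.2149]
[312 132  15   8  79] [318.7 135.9] [0.514  0.2369]
[335 132  39  36 682] [360.5 154.2] [0.5527 0.2295]
[295 142  43  16 311] [315.8 151. ] [0.5143 0.2238]
[0.51358771 0.24423037]
```

{"api": "apply_moves", "payload": {"increments": [{"claw": 1,"x": -0.04,"y": -0.012,"z": 0,"twist": -8.5},{"claw": 1,"x": -0.038,"y": -0.018,"z": 0,"twist": -8.5},{"claw": 1,"x": -0.035,"y": -0.023,"z": 0,"twist": -8.5},{"claw": 1,"x": -0.031,"y": -0.028,"z": 0,"twist": -8.5},{"claw": 1,"x": -0.027,"y": -0.033,"z": 0,"twist": -8.5}]}}

```text
time: 7.7
eef_pos: [0.5038, 0.0202, 0.2889]
ee_rot: [-1.036, -2.965, 0.0]
force: [-0.0, -0.6, 0.1]
opening: 1.0
finger_force: 0.0
```

{"api": "apply_moves", "payload": {"increments": [{"claw": 1,"x": -0.021,"y": -0.036,"z": 0,"twist": -8.5},{"claw": 1,"x": -0.016,"y": -0.039,"z": 0,"twist": -8.5},{"claw": 1,"x": -0.01,"y": -0.041,"z": 0,"twist": -8.5},{"claw": 1,"x": -0.004,"y": -0.042,"z": 0,"twist": -8.5},{"claw": 1,"x": 0,"y": 0,"z": 0,"twist": -8.5}]}}

```text
time: 8.2
eef_pos: [0.4778, -0.1384, 0.2885]
ee_rot: [0.022, -3.139, 0.003]
force: [0.0, 0.1, 0.5]
opening: 1.002
finger_force: 0.0
```

{"api": "apply_moves", "payload": {"increments": [{"claw": 0.6,"x": 0,"y": 0,"z": 0,"twist": -8.5},{"claw": 0.6,"x": 0,"y": 0,"z": 0,"twist": -8.5},{"claw": 0.6,"x": 0,"y": 0,"z": 0,"twist": -8.5},{"claw": 0.6,"x": 0,"y": 0,"z": 0,"twist": 0},{"claw": 0.6,"x": 0,"y": 0,"z": 0,"twist": 0}]}}

```text
time: 8.7
eef_pos: [0.4795, -0.1322, 0.2889]
ee_rot: [0.715, -3.059, -0.0]
force: [0.3, 0.5, -0.6]
opening: 0.601
finger_force: 0.0
```

```bash
cat > m.py <<'E'
from h import *
s=sensors.read_state();M=T(s);print(s["time"],s["eef_pos"],s["q"].round(2),"tool x deg",np.degrees(np.arctan2(M[1,0],M[0,0])),M[2].round(3))
i,d,K,E=look("wrist");save("w7_%d.png"%(s["time"]*100),i)
greens(i,d,K,E,[.097])
E
python3 m.py
```

```text
8.7 [ 0.47948515 -0.13221102  0.28889766] [ 0.94  0.04 -0.74  1.82  0.03  1.29  2.23] tool x deg -153.70214294758154 [ 0.001  0.    -1.     0.289]
[245 148  27  60 865] z90 0.099 z 0.097 rect c [ 493.6 -179.2] size [45.8 14.8] long axis deg 35.9
```

{"api": "apply_moves", "payload": {"increments": [{"claw": 0.6,"x": 0.008,"y": -0.049,"z": 0,"twist": -5},{"claw": 0.6,"x": 0,"y": 0,"z": 0.03,"twist": -4.7},{"claw": 0.6,"x": 0,"y": 0,"z": 0.03,"twist": 0},{"claw": 0.6,"x": 0,"y": 0,"z": 0,"twist": 0},{"claw": 0.6,"x": 0,"y": 0,"z": 0,"twist": 0}]}}

```text
time: 9.25
eef_pos: [0.4941, -0.1802, 0.2292]
ee_rot: [0.973, -2.987, -0.001]
force: [0.1, -0.5, 0.0]
opening: 0.598
finger_force: 0.0
```

```bash
python3 m.py
```

```text
9.25 [ 0.4940786  -0.18023872  0.22924833] [ 0.96  0.17 -0.71  1.83  0.12  1.19  2.41] tool x deg -143.92611193663603 [ 0.     0.001 -1.     0.229]
[ 307  171   24   75 1417] z90 0.099 z 0.097 rect c [ 493.7 -180.1] size [45.9 14.6] long axis deg 36.1
```

{"api": "apply_moves", "payload": {"increments": [{"claw": 0.6,"x": 0,"y": 0,"z": 0.03,"twist": 0},{"claw": 0.6,"x": 0,"y": 0,"z": 0.03,"twist": 0},{"claw": 0.6,"x": 0,"y": 0,"z": 0.025,"twist": 0},{"claw": 0.6,"x": 0,"y": 0,"z": 0,"twist": 0},{"claw": 0.6,"x": 0,"y": 0,"z": 0,"twist": 0}]}}

```text
time: 9.8
eef_pos: [0.4951, -0.1808, 0.1457]
ee_rot: [-0.973, 2.986, -0.002]
force: [0.9, -0.3, 0.3]
opening: 0.599
finger_force: 0.0
```

{"api": "apply_moves", "payload": {"increments": [{"claw": 0,"x": 0,"y": 0,"z": 0,"twist": 0},{"claw": 0,"x": 0,"y": 0,"z": 0,"twist": 0},{"claw": 0,"x": 0,"y": 0,"z": 0,"twist": 0},{"claw": 0,"x": 0,"y": 0,"z": 0,"twist": 0},{"claw": 0,"x": 0,"y": 0,"z": 0,"twist": 0}], "squeeze": 80}}

```text
time: 10.3
eef_pos: [0.4948, -0.1807, 0.1456]
ee_rot: [-0.974, 2.986, -0.002]
force: [-1.0, 1.4, 7.2]
opening: 0.146
finger_force: 78.0
```

```bash
python3 m.py
```

```text
10.3 [ 0.4947519  -0.18067012  0.14563806] [ 0.92  0.27 -0.7   1.92  0.2   1.02  2.34] tool x deg -143.88560713791614 [-0.    -0.002 -1.     0.146]
[ 300  206   38  121 3457] z90 0.099 z 0.097 rect c [ 493.5 -181.1] size [47.5 14.4] long axis deg 37.0
```

{"api": "apply_moves", "payload": {"increments": [{"claw": 0,"x": 0,"y": 0,"z": -0.02,"twist": 0},{"claw": 0,"x": 0,"y": 0,"z": -0.04,"twist": 0},{"claw": 0,"x": 0,"y": 0,"z": -0.04,"twist": 0},{"claw": 0,"x": 0,"y": 0,"z": -0.02,"twist": 0},{"claw": 0,"x": -0.0313,"y": 0.0313,"z": 0,"twist": 2.3}]}}

```text
time: 10.85
eef_pos: [0.5015, -0.144, 0.2675]
ee_rot: [-0.894, 3.009, -0.012]
force: [1.7, -0.3, -3.7]
opening: 0.145
finger_force: 78.6
```

{"api": "apply_moves", "payload": {"increments": [{"claw": 0,"x": -0.0302,"y": 0.0324,"z": 0,"twist": 2.3},{"claw": 0,"x": -0.0288,"y": 0.0336,"z": 0,"twist": 2.3},{"claw": 0,"x": -0.0275,"y": 0.0348,"z": 0,"twist": 2.3},{"claw": 0,"x": -0.026,"y": 0.0358,"z": 0,"twist": 2.3},{"claw": 0,"x": -0.0246,"y": 0.0369,"z": 0,"twist": 2.3}]}}

```text
time: 11.35
eef_pos: [0.5357, 0.0832, 0.2641]
ee_rot: [0.604, -3.083, 0.002]
force: [1.3, -0.5, -3.1]
opening: 0.143
finger_force: 78.7
```

{"api": "apply_moves", "payload": {"increments": [{"claw": 0,"x": -0.0231,"y": 0.0378,"z": 0,"twist": 2.3},{"claw": 0,"x": -0.0215,"y": 0.0387,"z": 0,"twist": 2.3},{"claw": 0,"x": -0.02,"y": 0.0395,"z": 0,"twist": 2.3},{"claw": 0,"x": -0.0184,"y": 0.0403,"z": 0,"twist": 2.3},{"claw": 0,"x": 0,"y": 0,"z": 0,"twist": 0}]}}

```text
time: 11.85
eef_pos: [0.5613, 0.2654, 0.2641]
ee_rot: [0.375, -3.118, -0.011]
force: [-1.0, 1.0, -2.1]
opening: 0.147
finger_force: 79.1
```

{"api": "apply_moves", "payload": {"increments": [{"claw": 0,"x": 0,"y": 0,"z": 0,"twist": 0},{"claw": 0,"x": 0,"y": 0,"z": 0,"twist": 0}]}}

```text
time: 12.05
eef_pos: [0.5642, 0.2552, 0.2635]
ee_rot: [0.357, -3.12, 0.003]
force: [0.5, -0.6, -3.4]
opening: 0.148
finger_force: 79.1
```

```bash
cat > n.py <<'E'
from h import *
s=sensors.read_state();M=T(s);th=np.degrees(np.arctan2(M[1,0],M[0,0]))
print(s["time"],s["eef_pos"],s["q"].round(2),"tool x deg",th,M[2].round(4),s["opening"],s["force"].round(1),s["moment"].round(2))
i,d,K,E=look("wrist");save("w8_%d.png"%(s["time"]*100),i);np.savez("w8.npz",i=i,d=d,K=K,E=E)
zt=s["eef_pos"][2]-.0486
greens(i,d,K,E,[round(zt,4)])
h=cv2.cvtColor(i,cv2.COLOR_RGB2HSV)
def comps(m,n):
    k,l,st,c=cv2.connectedComponentsWithStats(m)
    for j in range(1,k):
        w=ray(*c[j],.075,K,E)[:2]
        if st[j,4]>6 and np.hypot(*(w-[.5138,.2442]))<.05: print(n,st[j],w.round(4))
comps(cv2.inRange(h,(0,120,80),(8,255,255))|cv2.inRange(h,(172,120,80),(180,255,255)),"red")
comps(cv2.inRange(h,(0,0,170),(180,60,255)),"white")
E
python3 n.py; ls pics
```

```text
12.05 [0.56420928 0.25517535 0.26349651] [ 0.23  0.41 -0.89  1.56  0.33  1.33  1.1 ] tool x deg -166.96215769859916 [ 0.001  -0.0016 -1.      0.2635] 0.14841835025883077 [ 0.5 -0.6 -3.4] [-0.1  -0.05 -0.02]
[ 299  208   38  119 3296] z90 0.217 z 0.2149 rect c [563.  254.6] size [47.4 14.2] long axis deg 13.2
red [275 121   5  11  54] [0.5212 0.212 ]
red [359 120   6  12  58] [0.5062 0.2756]
white [ 264   62   67   55 1504] [0.485  0.2119]
white [316  78   8  11  80] [0.4832 0.2366]
white [286  93  25  65 610] [0.5166 0.227 ]
white [329  93  15  22 118] [0.4938 0.2511]
white [345  92   9   9  34] [0.4869 0.2605]
white [305 109  29  30 686] [0.5123 0.2434]
white [327 117  24  41 309] [0.5208 0.2627]
white [251 125  10   4  33] [0.5256 0.196 ]
white [ 267  133   56   47 1063] [0.5493 0.2239]
white [349 150  23  24 240] [0.5334 0.2826]
white [316 161   7  10  64] [0.5442 0.2506]
scene0.png
side0.png
w1.png
w2.png
w3.png
w4.png
w5.png
w6.png
w7_1030.png
w7_869.png
w7_925.png
w8_1205.png
```

{"api": "apply_moves", "payload": {"increments": [{"claw": 0,"x": 0.026,"y": 0,"z": 0,"twist": 0},{"claw": 0,"x": 0.025,"y": 0.0005,"z": 0,"twist": 0},{"claw": 0,"x": 0,"y": 0,"z": 0.02,"twist": 0},{"claw": 0,"x": 0,"y": 0,"z": 0.018,"twist": 0},{"claw": 0,"x": 0,"y": 0,"z": 0,"twist": 0}]}}

```text
time: 12.6
eef_pos: [0.5134, 0.2425, 0.2238]
ee_rot: [0.353, -3.118, 0.005]
force: [-0.1, -0.6, -3.4]
opening: 0.141
finger_force: 79.0
```

{"api": "apply_moves", "payload": {"increments": [{"claw": 0,"x": 0,"y": 0,"z": 0,"twist": 0},{"claw": 0,"x": 0,"y": 0,"z": 0,"twist": 0}]}}

```text
time: 12.8
eef_pos: [0.5149, 0.2453, 0.227]
ee_rot: [-0.357, 3.12, 0.0]
force: [0.1, 0.7, -3.4]
opening: 0.143
finger_force: 79.0
```

```bash
python3 n.py
```

```text
12.8 [0.51493406 0.24526663 0.2270144 ] [ 0.29  0.33 -0.92  1.73  0.28  1.22  1.1 ] tool x deg -166.95961004746331 [-0.0014  0.     -1.      0.227 ] 0.14306624551312727 [ 0.1  0.7 -3.4] [-0.02 -0.06 -0.  ]
[ 300  208   37  119 3308] z90 0.18 z 0.1784 rect c [513.8 244.8] size [47.5 14.2] long axis deg 13.1
red [268 196   6  12  67] [0.5212 0.212 ]
red [361 196   6  12  61] [0.5064 0.2756]
white [ 258  127  109   57 2341] [0.476  0.2225]
white [313 152   8  12  80] [0.4836 0.2369]
white [344 165  12  12  68] [0.4872 0.2606]
white [282 168  25  31 260] [0.5029 0.2251]
white [327 168  12   7  38] [0.4902 0.2489]
white [367 172   3   4  12] [0.4862 0.2737]
white [ 261  193   86   54 1355] [0.5278 0.2291]
white [317 193   4   2   8] [0.5079 0.2436]
white [326 193   4   4  12] [0.5073 0.2501]
white [335 196   4   3   9] [0.5073 0.2568]
white [343 199   5   4  12] [0.5087 0.2631]
white [314 232   7   9  55] [0.5391 0.2497]
white [314 241   7   5  17] [0.5448 0.2509]
```

{"api": "apply_moves", "payload": {"increments": [{"claw": 0,"x": 0.0003,"y": -0.001,"z": 0.003,"twist": 0},{"claw": 0,"x": 0,"y": 0,"z": 0.006,"twist": 0},{"claw": 0,"x": 0,"y": 0,"z": 0.004,"twist": 0},{"claw": 0,"x": 0,"y": 0,"z": 0.004,"twist": 0},{"claw": 0,"x": 0,"y": 0,"z": 0,"twist": 0}]}}

```text
time: 13.35
eef_pos: [0.5137, 0.2443, 0.208]
ee_rot: [0.359, -3.119, 0.001]
force: [-0.3, -0.0, -2.4]
opening: 0.148
finger_force: 79.2
```

```bash
python3 n.py|head -2
```

```text
13.35 [0.51368956 0.24434161 0.20800065] [ 0.28  0.35 -0.91  1.75  0.29  1.19  1.09] tool x deg -166.8768334135284 [ 1.80e-03 -2.00e-04 -1.00e+00  2.08e-01] 0.1477176764945193 [-0.3 -0.  -2.4] [-0.03  0.03  0.03]
[ 300  208   37  119 3321] z90 0.161 z 0.1594 rect c [512.4 243.9] size [47.4 14.2] long axis deg 13.2
```

{"api": "apply_moves", "payload": {"increments": [{"claw": 0,"x": 0,"y": 0,"z": 0.004,"twist": 0},{"claw": 0,"x": 0,"y": 0,"z": 0.004,"twist": 0},{"claw": 0,"x": 0,"y": 0,"z": 0.002,"twist": 0},{"claw": 0,"x": 0,"y": 0,"z": 0,"twist": 0},{"claw": 0,"x": 0,"y": 0,"z": 0,"twist": 0}]}}

```text
time: 13.9
eef_pos: [0.5141, 0.2446, 0.1989]
ee_rot: [0.359, -3.121, 0.0]
force: [-0.2, -0.8, -2.7]
opening: 0.145
finger_force: 79.1
```

{"api": "apply_moves", "payload": {"increments": [{"claw": 0,"x": 0,"y": 0,"z": 0.0015,"twist": 0},{"claw": 0,"x": 0,"y": 0,"z": 0.001,"twist": 0},{"claw": 0,"x": 0,"y": 0,"z": 0.001,"twist": 0},{"claw": 0,"x": 0,"y": 0,"z": 0,"twist": 0}]}}

```text
time: 14.3
eef_pos: [0.5142, 0.2448, 0.1967]
ee_rot: [-0.359, 3.121, -0.001]
force: [-1.8, -0.6, 5.0]
opening: 0.148
finger_force: 80.3
```

{"api": "apply_moves", "payload": {"increments": [{"claw": 0,"x": 0,"y": 0,"z": 0.001,"twist": 0},{"claw": 0,"x": 0,"y": 0,"z": 0,"twist": 0},{"claw": 0,"x": 0,"y": 0,"z": 0,"twist": 0}]}}

```text
time: 14.6
eef_pos: [0.5142, 0.2449, 0.1966]
ee_rot: [-0.359, 3.12, -0.002]
force: [-5.3, -3.0, 12.2]
opening: 0.147
finger_force: 81.2
```

```bash
python3 n.py|head -2
```

```text
14.6 [0.51420026 0.24494473 0.19664853] [ 0.27  0.36 -0.91  1.76  0.31  1.17  1.07] tool x deg -166.87748271389617 [-5.000e-04 -1.300e-03 -1.000e+00  1.966e-01] 0.1472349132695198 [-5.3 -3.  12.2] [-0.77  1.04  0.02]
[ 300  208   37  119 3359] z90 0.15 z 0.148 rect c [513.1 244.5] size [47.5 14.2] long axis deg 13.3
```

{"api": "apply_moves", "payload": {"increments": [{"claw": 0,"x": 0,"y": 0,"z": 0,"twist": 6},{"claw": 0,"x": 0,"y": 0,"z": 0,"twist": 6},{"claw": 0,"x": 0,"y": 0,"z": 0,"twist": 6},{"claw": 0,"x": 0,"y": 0,"z": 0,"twist": 6},{"claw": 0,"x": 0,"y": 0,"z": 0,"twist": 0}]}}

```text
time: 15.15
eef_pos: [0.5146, 0.2446, 0.1967]
ee_rot: [0.301, 3.125, -0.002]
force: [-3.0, -1.8, 10.5]
opening: 0.147
finger_force: 81.0
```

```bash
python3 n.py|head -2
```

```text
15.15 [0.51464996 0.24455247 0.19666172] [ 0.21  0.34 -0.83  1.76  0.27  1.16  0.68] tool x deg 168.992052152028 [-0.0022 -0.0013 -1.      0.1967] 0.14745113424156356 [-3.  -1.8 10.5] [-0.85  0.82 -0.07]
[ 300  206   37  121 3605] z90 0.15 z 0.1481 rect c [513.6 244.4] size [14.2 47.5] long axis deg 169.1
```

Twisting works: 24° done and the bar is following. The remaining 21° next.

{"api": "apply_moves", "payload": {"increments": [{"claw": 0,"x": 0,"y": 0,"z": 0,"twist": 6},{"claw": 0,"x": 0,"y": 0,"z": 0,"twist": 6},{"claw": 0,"x": 0,"y": 0,"z": 0,"twist": 6},{"claw": 0,"x": 0,"y": 0,"z": 0,"twist": 3},{"claw": 0,"x": 0,"y": 0,"z": 0,"twist": 0}]}}

```text
time: 15.7
eef_pos: [0.5145, 0.2444, 0.1966]
ee_rot: [0.864, 3.018, -0.002]
force: [-2.9, -3.7, 10.8]
opening: 0.149
finger_force: 81.0
```

{"api": "apply_moves", "payload": {"increments": [{"claw": 0,"x": 0,"y": 0,"z": 0,"twist": 0},{"claw": 0,"x": 0,"y": 0,"z": 0,"twist": 0},{"claw": 0,"x": 0,"y": 0,"z": 0,"twist": 0}]}}

```text
time: 16.0
eef_pos: [0.5146, 0.2444, 0.1966]
ee_rot: [0.863, 3.019, -0.002]
force: [-4.4, -3.0, 10.7]
opening: 0.143
finger_force: 81.0
```

```bash
python3 n.py; ls -t pics|head -1; cp pics/$(ls -t pics|head -1) pics/final.png
```

```text
16.0 [0.51457102 0.24437744 0.19662249] [ 0.17  0.32 -0.77  1.76  0.24  1.15  0.34] tool x deg 148.10036891456966 [-2.000e-03 -7.000e-04 -1.000e+00  1.966e-01] 0.1434069436519077 [-4.4 -3.  10.7] [-0.92  1.    0.02]
[ 300  207   37  120 3608] z90 0.15 z 0.148 rect c [513.5 244.3] size [14.2 47.5] long axis deg 147.6
red [350 175  13  13  82] [0.5066 0.2756]
white [312 147   6   4  15] [0.4768 0.2647]
white [319 147   4   3   9] [0.4784 0.2678]
white [283 159  52  25 620] [0.4857 0.2543]
white [274 176  14  13 100] [0.4835 0.2366]
white [317 193   4   2   8] [0.5014 0.2521]
white [326 194   4   3   9] [0.505  0.2564]
white [289 200   5   3  12] [0.4966 0.2355]
white [343 200   4   3   8] [0.5137 0.2631]
white [268 225   7   4  12] [0.5037 0.2152]
white [265 231   5   6  12] [0.5068 0.2106]
white [314 232   9  15 135] [0.5266 0.2361]
white [263 255   6   5  21] [0.5196 0.2008]
white [287 271  10  11  50] [0.5393 0.2093]
white [341 271   9  11  47] [0.5564 0.2371]
w8_1600.png
```

View pics/final.png

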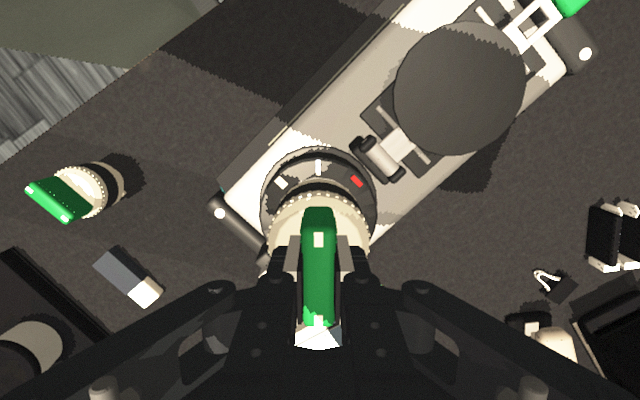

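The bar at (318,240) points straight at the white half-way line at (318,167), between the slot block (281,182) and the red bar (356,181). The cartridge is seated, upright and held, and the hasp is open, so I'm handing it in.

```bash
python3 -c "
from cell import job;print(job.sign_off())"
```

```text
the job is handed in; nothing more can be done
None
```

The job is handed in, with no verdict returned: the hasp is swung open, the cartridge is seated in the port and twisted 45° clockwise to the half-way line, and the gripper is still holding it.

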